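Seat the lid of a trinket box and present its medallion to the inspection camera

TASK

On the mint mat, press the lid of the cream trinket box (the one with the blue medallion) fully home, then pick the box up by its body and hold it in the air in front of the inspection camera for its photo: the medallion centred on the lens axis, 15 cm from the lens and square to it, with the box the right way up and not rolled sideways in the picture. Finish while holding it there still in the gripper, with the lid still home; leave the walnut box and the other things on the table where they are.

Things in the scene. Friction and masses are not known exactly. Their poses are not given: they have to be found in the camera images.
- trinket_box: Cream wooden trinket box to present, 56 mm (x) by 50 mm (y), body 60 mm tall, 0.12 to 0.25 kg, standing on the mint mat. Origin: centre of its underside; z up. Its +x face carries the round blue medallion (brass rim, white dot), at the start facing away from the robot, within 0.75 rad of world +x. Its plain side faces (+y, -y, 50 mm apart) are free to grip.
- medallion (a point): Centre of the outer face of the blue medallion on the cream box: 30 mm along +x from the box's axis, 32 mm above its underside; the medallion is 36 mm across over its rim.
- lid (a joint): How far the cream box's push-on lid stands proud of fully home, in m: 0 is fully home, at the start 0.004 to 0.007. It slides straight down with a friction of about 5 N, then stops hard; it stays where it is left.
- lid_top (a point): Centre of the flat top of the cream box's lid. The lid plate is 52 mm (x) by 46 mm (y), 8 mm thick; fully home, its top is 68 mm above the box's underside.
- cam_head: Head of the inspection camera, fixed on a pole 97 mm behind the lens. Origin: centre of the lens's front glass, 300 mm up. Its x axis is the lens axis, pointing back into the camera: the lens looks along -x, 25 degrees (0.436 rad) below level. y is level, z is picture up. White ring light, 66 mm. To present: box axes parallel to these, same directions, medallion at x = -150 mm, y = z = 0.
- mat: Mint silicone bead mat, 220 mm (x) by 320 mm (y), 4 mm thick, fixed. Origin: centre of its underside. Both boxes stand on it, about 150 mm apart, in either order.
- walnut_box: A dark walnut box of the same size and make as the cream box (68 mm tall with its lid), with a terracotta medallion and its lid already home. Not to be moved. Origin: centre of its underside.
- thimble: Steel thimble, 20 mm across, 24 mm tall, on the table. Not to be moved. Origin: centre of its underside.
- saucer: White ceramic saucer, 120 mm across, 18 mm tall. Not to be moved. Origin: centre of its underside.
- bobbin: Bare wooden bobbin, 40 mm across, 48 mm tall, upright. Not to be moved. Origin: centre of its underside.
- hoop: Birch embroidery hoop lying flat, 170 mm across, 12 mm tall, with a brass clamp. Not to be moved. Origin: its centre, at the underside.
- varnish_jar: Amber jar with red cap, 52 mm across, 75 mm tall. Not to be moved. Origin: centre of its underside.
There are look-alikes about, which are no part of the job. Of the things that look like the trinket_box, the middle-sized one is meant.

How it is judged:
On the way, in this order (a step that is already met when the one before it is completed fails the run):
1. the lid of the cream box is pressed fully home while the box stands on the mat (value of joint lid below 0.001 m and height (world z) of trinket_box below 0.012 m and angle between trinket_box's own z axis and vertical below 0.1 rad), for 0.2 s.
2. the cream box is lifted clear of the mat in the gripper (height (world z) of trinket_box above 0.05 m and contact force between the fingers and trinket_box above 1 N), for 0.2 s.
At the end, for the whole second after the job is handed in: Cream box held still in the gripper, over 100 mm up, touching nothing else, medallion to the lens: its centre 130 to 170 mm out, within 20 mm of the lens axis sideways and up/down; box x, y axes within 0.2 rad of the head's; right way up; lid within 1.5 mm of home (x of medallion in the frame of cam_head between -0.17 and -0.13 m and y of medallion in the frame of cam_head between -0.02 and 0.02 m and z of medallion in the frame of cam_head between -0.02 and 0.02 m and x of trinket_box in the frame of cam_head below -0.155 m and angle between the x axis of trinket_box and the x axis of cam_head, either way round below 0.2 rad and angle between the y axis of trinket_box and the y axis of cam_head, either way round below 0.2 rad and angle between trinket_box's own z axis and vertical below 0.8 rad and value of joint lid below 0.0015 m and height (world z) of trinket_box above 0.1 m and contact force between the fingers and trinket_box above 1 N and contact force between trinket_box and cam_head below 0.1 N and linear speed of trinket_box below 0.03 m/s and angular speed of trinket_box below 0.2 rad/s); the arm keeps its last pose, push and grip.
It fails at once if the walnut box is moved more than 25 mm (distance of walnut_box from where it was at the start of the episode above 0.025 m).
It fails at once if another thing on the table is moved more than 25 mm (distance of any of thimble, saucer, bobbin, hoop, varnish_jar from where it was at the start of the episode above 0.025 m).
It also fails if it takes over 40 s, if anything falls off the work surface, if the arm or the gripper's body presses on something with over 40 N, if the wrist force passes 120 N, or if a joint passes its speed limit or range.

ROBOT

A 6-joint arm with a two-finger parallel gripper is mounted at the origin on the work surface. World frame = base frame: x ahead of the robot, y to its left, z up, the work surface at z = 0. Lengths are in m, angles in rad, forces in N, time in s.
With the tool pointing down it reaches from about 0.425 to 0.95 m from the base axis. Payload 3.5 kg.
Tool frame: the origin (TCP) lies at the very end of the fingers, on their centre line; the grasp point (between the pads) lies behind it (ctrl.grasp_offset is the z of the grasp point in the tool frame, in m); z points along the fingers, x is the direction in which the jaws open and shut, and the axes are right-handed (so a half turn about z gives the same grasp; the last joint's range is limited). The gripper opens to 85 mm and grips with 20 to 120 N. Pads are 22 mm wide; open, the fingers measure 114 mm over their backs; the gripper's body (76 mm by 85 mm) begins 54 mm behind the grasp point. The pads swing forward as they close: fully open they stand 13 mm farther back than shut.
Start: joints at [1.028, 0.286, 1.577, -0, 1.279, -0.15], TCP at [0.258, 0.624, 0.231] pointing down, gripper open.
Joint ranges: [-2.77, 2.77], [-0.9, 2.22], [0.21, 2.48], [-1.53, 4.67], [0.24, 2.81], [-2.84, 2.84]. Speed limits (rad/s): [2.79, 2.79, 3.14, 3.14, 3.14, 3.14].

INTERFACE

Orientations are given as a unit quaternion [x, y, z, w].
In Python, from plant import ctrl gives the robot as it stands.
- The arm moves only by the shell command python3 -m jog 'ROWS' [FORCE]. ROWS is JSON, a list of rows, each an object with "grip": the closure, from 0 (fully open) to 1 (shut); "xyz": the shift along the tool's x, y, z in m, a list of three; "dr": the turn, a rotation vector about the tool's x, y, z in rad, a list of three. A call has 1 to 12 rows; each row is the pose to reach, as a shift and turn from the pose commanded when the call began, along the tool's axes at that moment; what a row does not reach only later rows make up. A row lasts 1/12 s, in which the tool goes at most 41.7 mm and 7.16 degrees, less where a joint would pass 70% of its speed; a pose out of reach is approached as far as the arm can. A call with a gripper value outside its range is refused whole. The fingers move at their own pace and stop on an object; FORCE is the grip in N (left out, the last holds). Time passes only in rows, so rows that repeat a pose let the fingers close. It gives the time, the measured TCP pose, the force and the opening at its end, in the units of the state.
- ctrl.get_state(): the state, without advancing time (a new reading comes with each control period).
- ctrl.read_camera(name): name is "scene" or "top"; returns the picture (384x512x3 uint8, red, green, blue); there is no depth.
- ctrl.get_calibration(name): a dict with "mtx" (3x3 intrinsics, pixels), "R" (3x3) and "t" (3): a world point X has camera coordinates R X + t. Camera axes: x right, y down, z forward; pixel columns grow to the right and rows downward; lengths in m; the calibration is good to about 2 mm. A picture is of the moment at which its call begins. get_calibration takes no time and is no camera call.
- ctrl.sign_off(): hands the job in, once; it reports no verdict.
The state is a dict: "time": time; "qpos": joint angles; "dq": joint speeds; "joint_efforts": joint torques, N m; "eef_pos": TCP position; "tcp_rot": TCP orientation; "contact_force": force on the tool from outside, world axes, zero at the start; "wrist_torque": the same for the moment, N m; "opening": opening from 0.0 (shut) to 1.0 (fully open).
Only numpy, scipy, OpenCV 4.12 (cv2) and the standard library are available. Lean on these libraries where they do the work, as an engineer would, in place of code of your own. Each camera call takes 0.05 s, during which the arm holds its last target.

## Working session

There is one attempt and no reset: what is moved stays moved. The work goes in short steps, Python scripts to look and compute and a shell command to move; the robot and the scene stay as the last step left them, time stands still between calls to the robot, and variables do not carry over. Pictures are saved under pics/ and viewed, and the job is handed in when it is done.

```bash
ls; mkdir -p pics; python3 - <<'E'
from plant import ctrl
import cv2,numpy as np
np.set_printoptions(precision=4,suppress=True)
for n in("scene","top"):
    im=ctrl.read_camera(n); cv2.imwrite(f"pics/{n}0.png",im[:,:,::-1])
    c=ctrl.get_calibration(n); print(n,{k:np.array(v) for k,v in c.items()})
print(ctrl.get_state(),ctrl.grasp_offset)
E
```

```text
pics
scene {'mtx': array([[421.4397,   0.    , 255.618 ],
       [  0.    , 421.4397, 194.9417],
       [  0.    ,   0.    ,   1.    ]]), 'R': array([[ 0.7716,  0.6361, -0.0048],
       [ 0.3422, -0.4214, -0.8399],
       [-0.5363,  0.6464, -0.5428]]), 't': array([-0.4387, -0.0258,  1.6488])}
top {'mtx': array([[395.8665,   0.    , 258.2335],
       [  0.    , 395.8665, 184.0743],
       [  0.    ,   0.    ,   1.    ]]), 'R': array([[ 0.0017, -1.    ,  0.0094],
       [-0.995 , -0.0027, -0.0998],
       [ 0.0999, -0.0091, -0.995 ]]), 't': array([0.0071, 0.5852, 1.4045])}
{'time': 0.1, 'qpos': array([ 1.028 ,  0.2871,  1.5781,  0.    ,  1.2786, -0.15  ]), 'dq': array([-0.0011, -0.0013, -0.0037, -0.0019,  0.0022,  0.0009]), 'joint_efforts': array([  0.001 , -40.7298, -29.3699,  -0.0001,   0.0034,   0.    ]), 'eef_pos': array([0.258 , 0.6231, 0.23  ]), 'tcp_rot': array([ 0.8315,  0.5555, -0.001 ,  0.0005]), 'contact_force': array([-0.9927, -0.147 ,  0.9359]), 'wrist_torque': array([-0.0377, -0.0231, -0.0449]), 'opening': 0.9992675851151845} -0.0187
```

View pics/scene0.png

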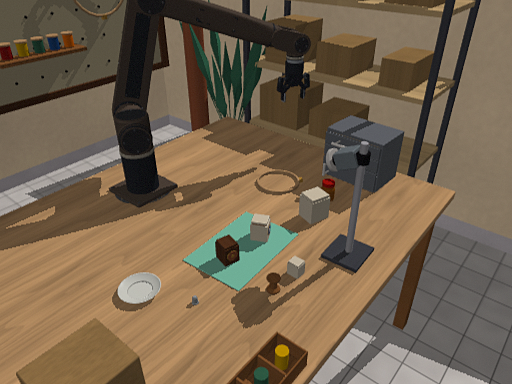

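View pics/top0.png

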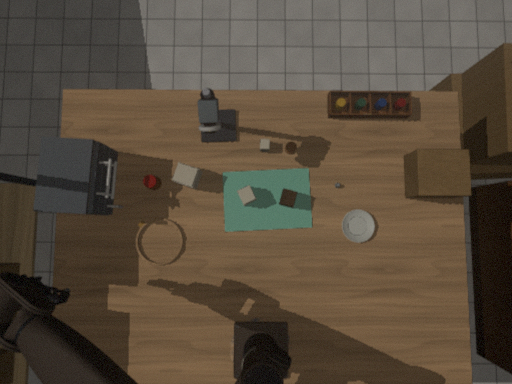

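```bash
python3 - <<'E'
import cv2,numpy as np
s=cv2.imread("pics/scene0.png");t=cv2.imread("pics/top0.png")
cv2.imwrite("pics/c1.png",cv2.resize(s[195:290,200:340],None,fx=5.6,fy=5.6,interpolation=cv2.INTER_CUBIC))
a=cv2.resize(t[80:150,185:285],None,fx=6,fy=6,interpolation=cv2.INTER_CUBIC)
b=cv2.resize(s[130:275,310:410],None,fx=4,fy=4,interpolation=cv2.INTER_CUBIC)
c=cv2.resize(t[160:240,215:315],None,fx=7,fy=7,interpolation=cv2.INTER_CUBIC)
cv2.imwrite("pics/c2.png",a);cv2.imwrite("pics/c3.png",b);cv2.imwrite("pics/c4.png",c)
E
```

```text
(no output)
```

View pics/c1.png

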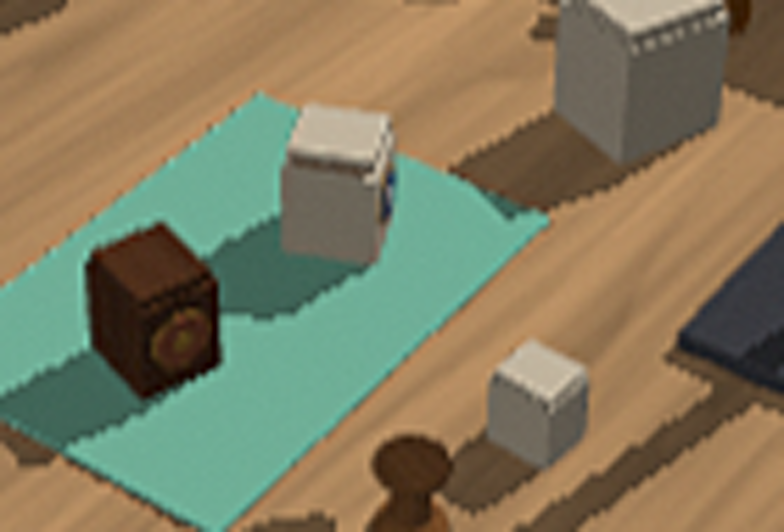

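View pics/c2.png

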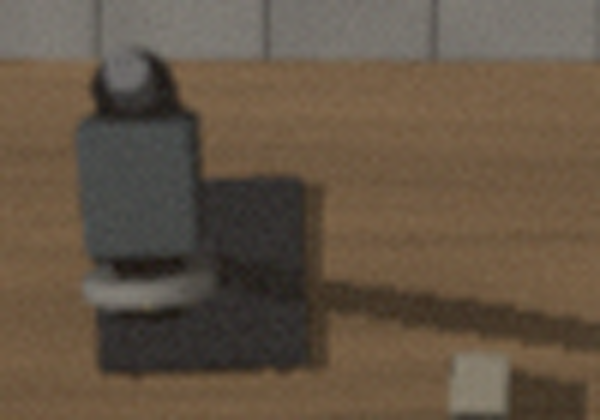

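View pics/c3.png

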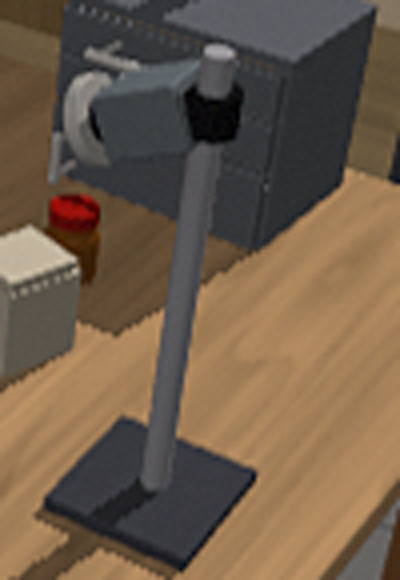

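View pics/c4.png

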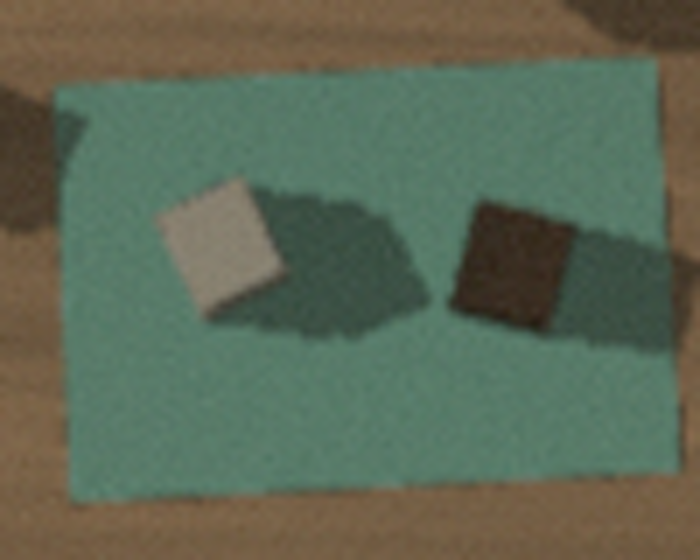

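```bash
cat > h.py <<'E'
import cv2,numpy as np
from scipy.optimize import least_squares,minimize
from scipy.spatial.transform import Rotation as Ro
from plant import ctrl
np.set_printoptions(precision=4,suppress=True)
C={n:{k:np.array(v,float) for k,v in ctrl.get_calibration(n).items()} for n in("scene","top")}
def proj(n,X):
    c=C[n];X=np.atleast_2d(X)
    return cv2.projectPoints(X.reshape(-1,1,3),cv2.Rodrigues(c["R"])[0],c["t"],c["mtx"],None)[0].reshape(-1,2)
def tri(ps,pt):
    P=[C[n]["mtx"]@np.c_[C[n]["R"],C[n]["t"]] for n in("scene","top")]
    X=cv2.triangulatePoints(P[0],P[1],np.array(ps,float).reshape(2,1),np.array(pt,float).reshape(2,1)).ravel();X=X[:3]/X[3]
    print(X, "res",proj("scene",X)-ps,proj("top",X)-pt);return X
def atz(n,p,z):
    c=C[n];d=c["R"].T@np.linalg.inv(c["mtx"])@np.array([*p,1.]);o=-c["R"].T@c["t"]
    return o+d*(z-o[2])/d[2]
E
python3 - <<'E'
from h import *
s=cv2.imread("pics/scene0.png").astype(int);t=cv2.imread("pics/top0.png").astype(int)
def mask(im,x0,x1,y0,y1):
    m=np.zeros(im.shape[:2],np.uint8)
    r=im[y0:y1,x0:x1]; m[y0:y1,x0:x1]=(r[...,2]>r[...,1]-3)
    m=cv2.morphologyEx(m,cv2.MORPH_CLOSE,np.ones((3,3)))
    n,l,st,_=cv2.connectedComponentsWithStats(m); k=1+np.argmax(st[1:,4]); m=(l==k).astype(np.uint8)
    pts=np.argwhere(m)[:,::-1].astype(np.int32); h=np.zeros_like(m); cv2.fillConvexPoly(h,cv2.convexHull(pts),1); return h
M={"scene":mask(s,245,275,212,246),"top":mask(t,234,260,182,210)}
for n in M: print(n,M[n].sum(),np.argwhere(M[n]).mean(0)[::-1])
def box(p):
    x,y,th,lid=p; P=[]
    for (a,b,z) in [(28,25,0),(28,25,60),(26,23,60+lid*1e3),(26,23,68+lid*1e3)]:
        for i in(-1,1):
            for j in(-1,1):P.append((i*a,j*b,z))
    P=np.array(P)/1e3; return P@Ro.from_euler('z',th).as_matrix().T+[x,y,.004]
S=8
def soft(n,p):
    u=proj(n,box(p)); x0,y0=(240,205) if n=="scene" else (228,176)
    m=np.zeros((48*S,48*S),np.uint8)
    cv2.fillConvexPoly(m,cv2.convexHull(np.round((u-[x0,y0]+.5)*S).astype(np.int32)),255)
    return cv2.resize(m,(48,48),interpolation=cv2.INTER_AREA)/255.,M[n][y0:y0+48,x0:x0+48]
def cost(p): return sum(np.abs(a-b).sum() for a,b in(soft(n,p) for n in M))+ (1e3*max(0,p[3]-.007,.004-p[3]))*5
c=atz("top",np.argwhere(M["top"]).mean(0)[::-1],.06); print(c)
best=min((minimize(cost,[c[0],c[1],th,.0055],method="Nelder-Mead",options=dict(initial_simplex=np.array([[c[0],c[1],th,.0055]]+[[c[0]+.01*(i==0),c[1]+.01*(i==1),th+.15*(i==2),.0055+.001*(i==3)] for i in range(4)]),maxiter=400)) for th in(-.6,-.3,0,.3,.6)),key=lambda r:r.fun)
print(best.x,best.fun)
for th in (-.6,-.3,0,.3,.6):
    r=minimize(cost,[c[0],c[1],th,.0055],method="Nelder-Mead",options=dict(initial_simplex=np.array([[c[0],c[1],th,.0055]]+[[c[0]+.01*(i==0),c[1]+.01*(i==1),th+.15*(i==2),.0055+.001*(i==3)] for i in range(4)]),maxiter=400));print(th,r.x,r.fun)
o=[]
for n,im in(("scene",s),("top",t)):
    k=10;u=proj(n,box(best.x));x0,y0=(240,205) if n=="scene" else (228,176)
    v=cv2.resize(im[y0:y0+40,x0:x0+40].astype(np.uint8),None,fx=k,fy=k,interpolation=cv2.INTER_NEAREST)
    q=((u-[x0,y0]+.5)*k).astype(int)
    for g in range(4):
        for a,b in((0,1),(1,3),(3,2),(2,0)): cv2.line(v,tuple(map(int,q[4*g+a])),tuple(map(int,q[4*g+b])),(0,0,255),1)
    th=best.x[2];med=np.array([best.x[0]+.03*np.cos(th),best.x[1]+.03*np.sin(th),.036]);mm=((proj(n,med)[0]-[x0,y0]+.5)*k).astype(int);cv2.circle(v,tuple(map(int,mm)),4,(255,0,255),-1)
    o.append(v)
cv2.imwrite("pics/fit.png",np.hstack(o))
print("poletop");tri((364.5,142.5),(206.2,91.5))
print("foot",atz("scene",(348.7,250),.012),atz("scene",(348.7,250),.0))
print("ring");tri((310+85/4,130+118/4),(185+149/6,80+287/6))
E
```

```text
scene 673 [260.8455 225.0327]
top 234 [246.4402 194.8718]
[0.5436 0.0503 0.06  ]
[0.5445 0.0526 0.3683 0.0075] 169.68397019031386
-0.6 [0.5447 0.0547 0.2498 0.0063] 186.45882352941175
-0.3 [0.5445 0.0526 0.3683 0.0075] 169.68397019031386
0 [0.5449 0.0523 0.3708 0.006 ] 176.06666666666663
0.3 [0.5447 0.0523 0.3733 0.0063] 173.5098039215686
0.6 [0.5446 0.0524 0.3519 0.007 ] 171.52941176470588
poletop
[0.8098 0.158  0.3837] res [[-0.5975  0.1462]] [[-0.3506 -0.5612]]
foot [0.8093 0.1645 0.012 ] [0.8034 0.1779 0.    ]
ring
[0.723  0.1536 0.3066] res [[ 0.392  -0.0773]] [[0.2505 0.3543]]
```

View pics/fit.png

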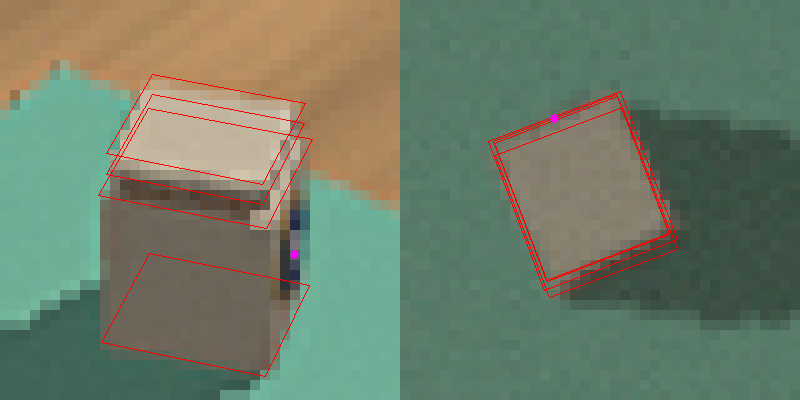

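```bash
cat > fit.py <<'E'
from h import *
def fit(s,t,rs,rt,p0,z0=.004,lidb=(.004,.007),out="pics/fit2.png"):
    s=s.astype(int);t=t.astype(int)
    def mask(im,x0,x1,y0,y1,wood):
        m=np.zeros(im.shape[:2],np.uint8)
        r=im[y0:y1,x0:x1]; m[y0:y1,x0:x1]=(r[...,2]>r[...,1]-3)&(r[...,2]-r[...,0]<wood)
        n,l,st,_=cv2.connectedComponentsWithStats(m); k=1+np.argmax(st[1:,4]); m=(l==k).astype(np.uint8)
        pts=np.argwhere(m)[:,::-1].astype(np.int32); h=np.zeros_like(m); cv2.fillConvexPoly(h,cv2.convexHull(pts),1); return h
    M={"scene":mask(s,*rs,60),"top":mask(t,*rt,60)}
    O={n:(int(np.argwhere(M[n])[:,1].min())-8,int(np.argwhere(M[n])[:,0].min())-8) for n in M}
    def box(p):
        x,y,th,lid=p; P=[]
        for (a,b,z) in [(28,25,0),(28,25,60),(26,23,60+lid*1e3),(26,23,68+lid*1e3)]:
            for i in(-1,1):
                for j in(-1,1):P.append((i*a,j*b,z))
        P=np.array(P)/1e3; return P@Ro.from_euler('z',th).as_matrix().T+[x,y,z0]
    S=16
    def soft(n,p):
        x0,y0=O[n];u=proj(n,box(p[:4])+0)+ (p[4:6] if n=="scene" else p[6:8])
        m=np.zeros((48*S,48*S),np.uint8)
        cv2.fillConvexPoly(m,cv2.convexHull(np.round((u-[x0,y0]+.5)*S*16).astype(np.int32)),255,shift=4)
        return cv2.resize(m,(48,48),interpolation=cv2.INTER_AREA)/255.,M[n][y0:y0+48,x0:x0+48]
    def cost(p):
        return sum(np.abs(a-b).sum() for a,b in(soft(n,p) for n in M))+(1e3*max(0,p[3]-lidb[1],lidb[0]-p[3]))*20+3*(p[4:]**2).sum()
    best=None
    for dth in(-.25,-.1,0,.1,.25):
        x0=np.r_[p0,np.zeros(4)];x0[2]+=dth;st=[.008,.008,.12,.001,.7,.7,.7,.7]
        r=minimize(cost,x0,method="Nelder-Mead",options=dict(initial_simplex=np.array([x0]+[x0+np.eye(8)[i]*st[i] for i in range(8)]),maxiter=900,maxfev=900))
        print(r.x,r.fun)
        if best is None or r.fun<best.fun:best=r
    o=[];p=best.x
    for n,im in(("scene",s),("top",t)):
        k=10;x0,y0=O[n];off=p[4:6] if n=="scene" else p[6:8];u=proj(n,box(p[:4]))+off
        v=cv2.resize(im[y0:y0+44,x0:x0+38].astype(np.uint8),None,fx=k,fy=k,interpolation=cv2.INTER_NEAREST)
        q=((u-[x0,y0]+.5)*k).astype(int)
        for g in range(4):
            for a,b in((0,1),(1,3),(3,2),(2,0)): cv2.line(v,tuple(map(int,q[4*g+a])),tuple(map(int,q[4*g+b])),(0,0,255),1)
        o.append(v)
    cv2.imwrite(out,np.hstack(o)); return p
E
python3 - <<'E'
from fit import *
fit(cv2.imread("pics/scene0.png"),cv2.imread("pics/top0.png"),(245,275,210,246),(234,262,182,210),[.5445,.0525,.4,.0055])
E
```

```text
[ 0.544   0.0513  0.4416  0.0052  0.0905 -0.242   0.0454 -0.3018] 46.32679987449103
[ 0.5447  0.0518  0.4406  0.0054 -0.1711 -0.1848  0.1892 -0.1262] 46.41209534050504
[ 0.5444  0.0517  0.4409  0.0058 -0.0747 -0.1312  0.159  -0.1578] 46.46995612624385
[ 0.5443  0.0517  0.4456  0.0062 -0.0921 -0.0888  0.1866 -0.1677] 46.845783828120645
[ 0.5449  0.0521  0.4323  0.0066 -0.234  -0.0373  0.2946 -0.0118] 47.82920122916504
```

View pics/fit2.png

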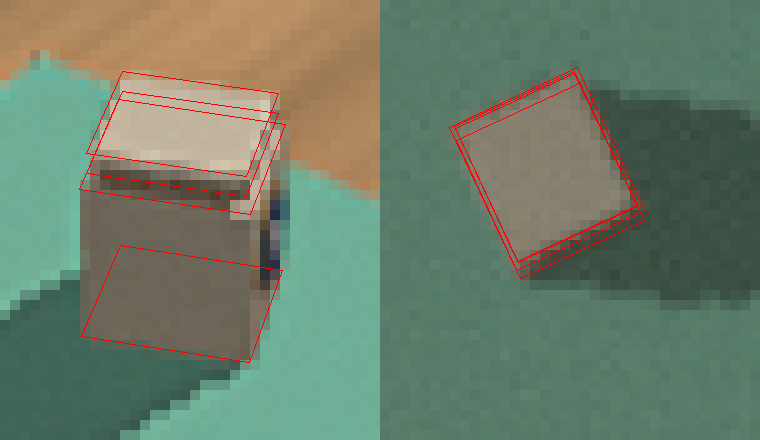

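```bash
python3 - <<'E'
import cv2,numpy as np
s=cv2.imread("pics/scene0.png");t=cv2.imread("pics/top0.png")
a=cv2.resize(t[92:136,190:230],None,fx=10,fy=10,interpolation=cv2.INTER_NEAREST)
b=cv2.resize(s[138:182,320:372],None,fx=10,fy=10,interpolation=cv2.INTER_NEAREST)[:440,:360+160]
o=np.hstack([a,b][:2]); print(o.shape)
o=cv2.convertScaleAbs(o,alpha=1.3); cv2.imwrite("pics/c5.png",cv2.resize(o,(800,int(440*800/o.shape[1]))))
cv2.imwrite("pics/c5a.png",a);cv2.imwrite("pics/c5b.png",b)
E
```

```text
(440, 920, 3)
```

View pics/c5a.png

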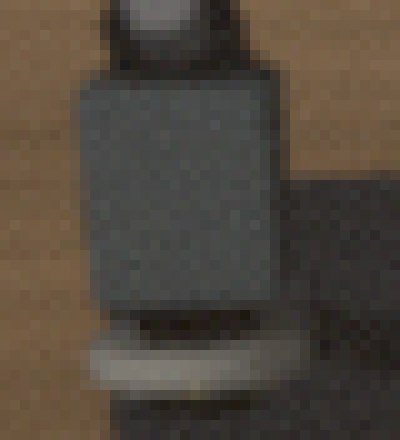

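View pics/c5b.png

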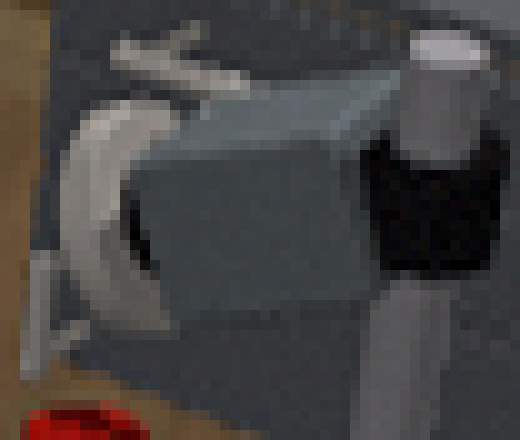

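```bash
cat > cam.py <<'E'
from h import *
T=lambda u,v:np.array([190+u/10-.5,92+v/10-.5]); Sc=lambda u,v:np.array([320+u/10-.5,138+v/10-.5])
def Rh(psi): 
    c,s=np.cos(.436),np.sin(.436)
    x=np.array([c*np.cos(psi),c*np.sin(psi),s]);y=np.array([-np.sin(psi),np.cos(psi),0]);return np.c_[x,y,np.cross(x,y)]
ph=np.linspace(0,2*np.pi,181)
def res(p,full=False):
    x,y,z,psi,w,ht,hb,xf,xb,thk,px,py,so0,so1,to0,to1=p;R=Rh(psi);o=np.array([x,y,z])
    f=lambda P:np.atleast_2d(P)@R.T+o
    ps=lambda X:proj("scene",X)+[so0,so1];pt=lambda X:proj("top",X)+[to0,to1]
    ring=np.vstack([np.c_[0*ph+a,.033*np.cos(ph),.033*np.sin(ph)] for a in(0,thk)])
    rs,rt=ps(f(ring)),pt(f(ring));r=[]
    r+=[rt[:,0].min()-T(90,0)[0],rt[:,0].max()-T(310,0)[0],rt[:,1].max()-T(0,400)[1]]
    r+=[rs[:,0].min()-Sc(60,0)[0],rs[:,1].min()-Sc(0,98)[1],rs[:,1].max()-Sc(0,334)[1]]
    H=f([[xf,-w,ht],[xb,-w,ht],[xb,w,ht],[xf,w,ht],[xf,-w,-hb],[xb,-w,-hb]])
    hs,hT=ps(H),pt(H[:4])
    ob=[Sc(138,165),Sc(355,140),Sc(400,70),Sc(205,97),Sc(175,318),Sc(385,297)]
    for a,b in zip(hs,ob): r+=list((a-b)*.6)
    for a,b in zip(hT,[T(272,302),T(268,78),T(82,84),T(95,305)]): r+=list((a-b)*.6)
    P=np.array([[px,py,.385]]);r+=list(ps(P)[0]-Sc(450,48));r+=list((pt(P)[0]-T(165,5))*.7)
    a=ps([[px,py,.27],[px,py,.28]]);d=a[1]-a[0];v=Sc(400,400)[1];r+=[a[0,0]+d[0]*(v-a[0,1])/d[1]-Sc(400,0)[0]]
    return np.r_[r,(z-.3)/.001,np.array([so0,so1,to0,to1])/.7,(thk-.01)/.005]
def fitcam():
    return least_squares(res,[.72,.155,.3,.08,.022,.025,.025,.02,.07,.01,.81,.16,0,0,0,0],loss="soft_l1")
if __name__=="__main__":
    r=fitcam();print(r.x,r.cost);print(res(r.x))
    p=r.x; cov=np.linalg.pinv(r.jac.T@r.jac);print("sd",np.sqrt(np.diag(cov))[:4])
    d=np.array([p[10]-p[0],p[11]-p[1]]);print("pole vec",np.hypot(*d),np.arctan2(d[1],d[0]))
E
python3 cam.py
```

```text
[ 0.7214  0.1568  0.3005  0.0429  0.0248  0.0252  0.0206  0.0258  0.0899
  0.0105  0.8106  0.1581  0.2137 -0.4907  0.2822  0.0751] 3.6328722534183306
[-0.4867  0.1391  0.0667 -0.3842  0.9044  0.9057 -0.3627  0.1006 -1.066
 -0.2474  1.1246 -0.0527  0.669   0.2725  0.2935  0.0647 -0.0158 -0.1439
 -0.042   0.0816 -0.7268  0.0328 -0.0603  0.0619  0.2792  0.2914 -0.0292
 -0.5305  0.0264 -0.9894 -0.3479  0.459   0.3053 -0.7009  0.4031  0.1073
  0.1006]
sd [0.0028 0.0028 0.0011 0.0447]
pole vec 0.08914443038406636 0.01432236169474329
```

Three cream boxes could be meant: a large one at scene (315,205), one on the mat at (261,228) and a small one at (296,267). The one on the mat is the middle size, and the crop shows its blue medallion on the far side, so it is the target. The fit puts it at (0.5445, 0.0517) with yaw 0.44. The lens is at (0.721, 0.157, 0.300) with yaw about 0.04, and the pole lies 89 mm behind it horizontally, against 97·cos25° = 88 mm expected.

```bash
cat > go.py <<'E'
from h import *
def down(ang): # tool pointing down, tool x at world angle ang
    x=np.array([np.cos(ang),np.sin(ang),0]);z=np.array([0,0,-1.]);return np.c_[x,np.cross(z,x),z]
def delta(pos,R):
    s=ctrl.get_state();R0=Ro.from_quat(s["tcp_rot"]).as_matrix()
    d=R0.T@(np.array(pos)-s["eef_pos"]);w=Ro.from_matrix(R0.T@R).as_rotvec()
    print("t",s["time"],"pos",s["eef_pos"],"xyz",d,"dr",w,"q",s["qpos"],"F",s["contact_force"],"op",s["opening"])
E
python3 -c "
from go import *
delta([.5445,.0517,.15],down(.4405+np.pi/2))"
python3 -m jog '[{"grip":1,"xyz":[-0.418,0.483,0.04],"dr":[0,0,-0.833]},{"grip":1,"xyz":[-0.418,0.483,0.04],"dr":[0,0,-0.833]},{"grip":1,"xyz":[-0.418,0.483,0.04],"dr":[0,0,-0.833]},{"grip":1,"xyz":[-0.418,0.483,0.04],"dr":[0,0,-0.833]},{"grip":1,"xyz":[-0.418,0.483,0.04],"dr":[0,0,-0.833]},{"grip":1,"xyz":[-0.418,0.483,0.04],"dr":[0,0,-0.833]},{"grip":1,"xyz":[-0.418,0.483,0.04],"dr":[0,0,-0.833]},{"grip":1,"xyz":[-0.418,0.483,0.04],"dr":[0,0,-0.833]},{"grip":1,"xyz":[-0.418,0.483,0.04],"dr":[0,0,-0.833]},{"grip":1,"xyz":[-0.418,0.483,0.04],"dr":[0,0,-0.833]},{"grip":1,"xyz":[-0.418,0.483,0.04],"dr":[0,0,-0.833]},{"grip":1,"xyz":[-0.418,0.483,0.04],"dr":[0,0,-0.833]}]' 40
python3 -c "
from go import *
delta([.5445,.0517,.15],down(.4405+np.pi/2))"
```

```text
t 0.1 pos [0.258  0.6231 0.23  ] xyz [-0.418   0.4834  0.0808] dr [-0.0012  0.0019 -0.8333] q [ 1.028   0.2871  1.5781  0.      1.2786 -0.15  ] F [-0.9927 -0.147   0.9359] op 0.9992675851151845
time: 1.1
eef_pos: [0.4778, 0.1843, 0.2003]
tcp_rot: [0.536, 0.844, -0.0, -0.0]
contact_force: [1.4, 0.1, 1.2]
opening: 0.001
t 1.1 pos [0.4778 0.1843 0.2003] xyz [-0.1484  0.0038  0.0503] dr [-0.0003 -0.0002 -0.0002] q [ 0.1698 -0.0476  2.0017  0.0001  1.1879 -1.8412] F [1.3858 0.0879 1.2217] op 0.0009191009518032169
```

```bash

python3 -m jog '[{"grip":1,"xyz":[-0.148,0.004,0.05],"dr":[0,0,0]},{"grip":1,"xyz":[-0.148,0.004,0.09],"dr":[0,0,0]},{"grip":1,"xyz":[-0.148,0.004,0.09],"dr":[0,0,0]},{"grip":1,"xyz":[-0.148,0.004,0.1],"dr":[0,0,0]},{"grip":1,"xyz":[-0.148,0.004,0.1],"dr":[0,0,0]},{"grip":1,"xyz":[-0.148,0.004,0.1],"dr":[0,0,0]},{"grip":1,"xyz":[-0.148,0.004,0.1],"dr":[0,0,0]}]'
python3 -c "
from go import *
delta([.5445,.0517,.0775],down(.4405+np.pi/2))
for n in('scene','top'):
    cv2.imwrite('pics/%s1.png'%n,ctrl.read_camera(n)[:,:,::-1])
s=cv2.imread('pics/scene1.png');t=cv2.imread('pics/top1.png')
cv2.imwrite('pics/m1.png',np.hstack([cv2.resize(s[180:250,220:290],(400,400)),cv2.resize(t[160:230,215:285],(400,400))]))
"
```

```text
time: 1.68
eef_pos: [0.5438, 0.0543, 0.1002]
tcp_rot: [0.536, 0.844, -0.0, -0.001]
contact_force: [-0.5, 0.3, 1.1]
opening: -0.002
t 1.6833 pos [0.5438 0.0543 0.1002] xyz [-0.0027 -0.0004  0.0227] dr [-0.0016 -0.0016 -0.0014] q [-0.0864  0.1547  1.9908  0.0007  0.9983 -2.0967] F [-0.5375  0.3246  1.071 ] op -0.0018700699446650908
```

View pics/m1.png

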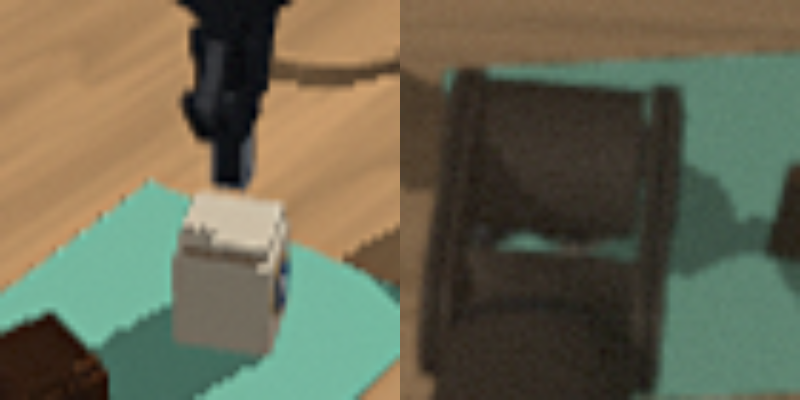

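The closed fingertips are above the lid, near scene (260,212), with the lid centre at (262,219). I'll lower slowly now.

```bash

python3 -m jog '[{"grip":1,"xyz":[-0.002,0,0.01],"dr":[0,0,0]},{"grip":1,"xyz":[-0.002,0,0.018],"dr":[0,0,0]},{"grip":1,"xyz":[-0.002,0,0.022],"dr":[0,0,0]},{"grip":1,"xyz":[-0.002,0,0.024],"dr":[0,0,0]},{"grip":1,"xyz":[-0.002,0,0.025],"dr":[0,0,0]},{"grip":1,"xyz":[-0.002,0,0.026],"dr":[0,0,0]},{"grip":1,"xyz":[-0.002,0,0.026],"dr":[0,0,0]}]'
python3 -m jog '[{"grip":1,"xyz":[0,0,0.001],"dr":[0,0,0]},{"grip":1,"xyz":[0,0,0.002],"dr":[0,0,0]},{"grip":1,"xyz":[0,0,0.002],"dr":[0,0,0]}]'
```

```text
time: 2.37
eef_pos: [0.5449, 0.0526, 0.075]
tcp_rot: [0.536, 0.844, -0.0, -0.001]
contact_force: [-2.5, 1.2, 4.0]
opening: 0.0
time: 2.62
eef_pos: [0.545, 0.0525, 0.0729]
tcp_rot: [0.536, 0.844, -0.0, -0.0]
contact_force: [-3.8, 1.8, 4.5]
opening: -0.0
```

```bash

python3 -m jog '[{"grip":1,"xyz":[0,0,0.001],"dr":[0,0,0]},{"grip":1,"xyz":[0,0,0.001],"dr":[0,0,0]},{"grip":1,"xyz":[0,0,0.001],"dr":[0,0,0]}]'
python3 -m jog '[{"grip":1,"xyz":[0,0,0.001],"dr":[0,0,0]},{"grip":1,"xyz":[0,0,0.001],"dr":[0,0,0]},{"grip":1,"xyz":[0,0,0.001],"dr":[0,0,0]}]'
```

```text
time: 2.87
eef_pos: [0.5451, 0.0525, 0.0724]
tcp_rot: [0.536, 0.844, 0.0, -0.0]
contact_force: [-4.3, 2.3, 6.8]
opening: -0.001
time: 3.12
eef_pos: [0.5452, 0.0526, 0.0723]
tcp_rot: [0.536, 0.844, 0.0, -0.001]
contact_force: [-6.2, 2.5, 11.6]
opening: -0.005
```

```bash

python3 -m jog '[{"grip":1,"xyz":[0,0,0.001],"dr":[0,0,0]},{"grip":1,"xyz":[0,0,0.002],"dr":[0,0,0]},{"grip":1,"xyz":[0,0,0.002],"dr":[0,0,0]},{"grip":1,"xyz":[0,0,0.002],"dr":[0,0,0]}]'
python3 -m jog '[{"grip":1,"xyz":[0,0,-0.01],"dr":[0,0,0]},{"grip":1,"xyz":[0,0,-0.035],"dr":[0,0,0]},{"grip":1,"xyz":[0,0,-0.077],"dr":[0,0,0]},{"grip":0,"xyz":[0,0,-0.117],"dr":[0,0,0]},{"grip":0,"xyz":[0,0.04,-0.137],"dr":[0,0,0]},{"grip":0,"xyz":[0,0.08,-0.137],"dr":[0,0,0]},{"grip":0,"xyz":[0,-0.0,-0.137],"dr":[0,0,0]}]'
```

```text
time: 3.45
eef_pos: [0.5455, 0.0528, 0.0722]
tcp_rot: [0.536, 0.844, -0.0, -0.001]
contact_force: [-9.7, 3.3, 21.6]
opening: -0.002
time: 4.03
eef_pos: [0.5949, 0.0698, 0.1989]
tcp_rot: [0.535, 0.845, 0.001, 0.001]
contact_force: [-2.1, -1.9, -2.9]
opening: 0.566
```

```bash

python3 -m jog '[{"grip":0,"xyz":[0.04,-0.04,0],"dr":[0,0,0]},{"grip":0,"xyz":[0.08,-0.08,0],"dr":[0,0,0]},{"grip":0,"xyz":[0.12,-0.1,0],"dr":[0,0,0]},{"grip":0,"xyz":[0.16,-0.1,0],"dr":[0,0,0]},{"grip":0,"xyz":[0.2,-0.1,0],"dr":[0,0,0]},{"grip":0,"xyz":[0.2,-0.1,0],"dr":[0,0,0]},{"grip":0,"xyz":[0.2,-0.1,0],"dr":[0,0,0]}]'
python3 -c "
from fit import *
for n in('scene','top'):
    cv2.imwrite('pics/%s2.png'%n,ctrl.read_camera(n)[:,:,::-1])
s=cv2.imread('pics/scene2.png');t=cv2.imread('pics/top2.png')
cv2.imwrite('pics/m2.png',np.hstack([s,t])[::1])
fit(s,t,(245,275,210,246),(234,262,182,210),[.5445,.0515,.44,.0003],lidb=(0,.006),out='pics/fit3.png')
a=cv2.imread('pics/fit3.png');cv2.imwrite('pics/m2.png',np.hstack([a[:384],])); cv2.imwrite('pics/m2t.png',t)
"
```

```text
time: 4.62
eef_pos: [0.4012, 0.2092, 0.2054]
tcp_rot: [0.534, 0.846, 0.001, 0.0]
contact_force: [-1.2, 0.1, 0.8]
opening: 0.996
[ 0.5439  0.0507  0.4358  0.0003  0.2507 -0.2947 -0.1858 -0.2362] 42.6927038672913
[ 0.5443  0.0514  0.439   0.0008 -0.0015 -0.1858 -0.0263 -0.1732] 42.383897288485564
[ 0.5439  0.0519  0.4311  0.0009  0.0713 -0.043   0.1262 -0.2218] 42.58475145610284
[ 0.544   0.0523  0.4399  0.0008 -0.0611 -0.0112  0.2896 -0.2124] 42.63769893182461
[ 0.5445  0.0524  0.4353  0.0017 -0.2006  0.0306  0.2743 -0.0184] 43.60518389211816
```

View pics/m2.png

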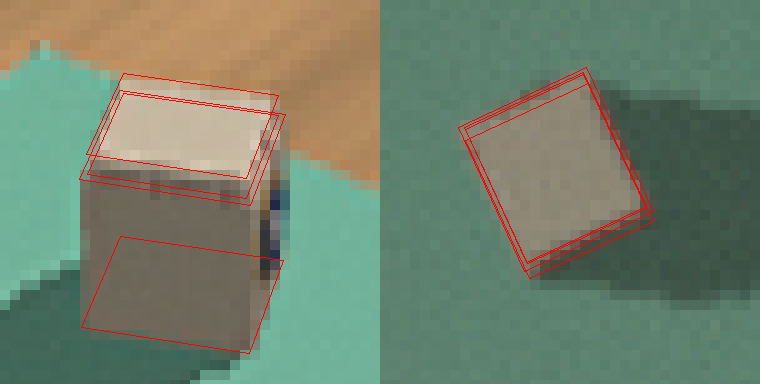

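View pics/m2t.png

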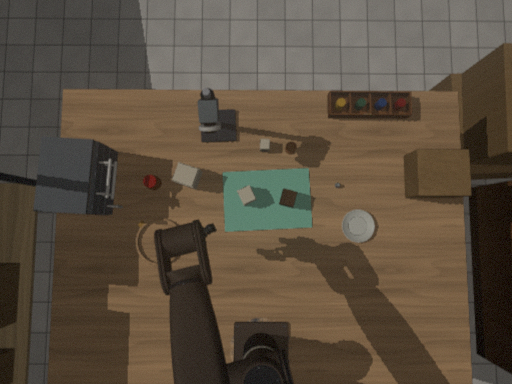

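The fit now gives lid ≈ 0.3–0.9 mm, and the dark gap under the lid is gone. The box has not moved: (0.544, 0.0517), yaw 0.438. Next is the grasp.

```bash

python3 -c "
from go import *
delta([.5442,.0517,.15],down(.438+np.pi/2))"
```

```text
t 4.7167 pos [0.4032 0.207  0.2056] xyz [-0.2006  0.0608  0.056 ] dr [0.0017 0.0012 0.0045] q [ 0.2502 -0.1992  2.1274 -0.0009  1.2115 -1.7628] F [-0.3168 -0.8018  0.0557] op 0.9991014220470233
```

```bash

python3 -m jog '[{"grip":0,"xyz":[-0.2,0.061,0.02],"dr":[0,0,0.003]},{"grip":0,"xyz":[-0.2,0.061,0.02],"dr":[0,0,0.003]},{"grip":0,"xyz":[-0.2,0.061,0.03],"dr":[0,0,0.003]},{"grip":0,"xyz":[-0.2,0.061,0.04],"dr":[0,0,0.003]},{"grip":0,"xyz":[-0.2,0.061,0.056],"dr":[0,0,0.003]},{"grip":0,"xyz":[-0.2,0.061,0.056],"dr":[0,0,0.003]},{"grip":0,"xyz":[-0.2,0.061,0.07],"dr":[0,0,0.003]},{"grip":0,"xyz":[-0.2,0.061,0.085],"dr":[0,0,0.003]},{"grip":0,"xyz":[-0.2,0.061,0.09],"dr":[0,0,0.003]},{"grip":0,"xyz":[-0.2,0.061,0.09],"dr":[0,0,0.003]},{"grip":0,"xyz":[-0.2,0.061,0.09],"dr":[0,0,0.003]}]'
python3 -c "
from go import *
delta([.5442,.0517,.0215],down(.438+np.pi/2))
for n in('scene','top'):
    cv2.imwrite('pics/%s3.png'%n,ctrl.read_camera(n)[:,:,::-1])
s=cv2.imread('pics/scene3.png');t=cv2.imread('pics/top3.png')
cv2.imwrite('pics/m3.png',np.hstack([cv2.resize(s[170:250,220:300],(400,400)),cv2.resize(t[160:230,215:285],(400,400))]))
"
```

```text
time: 5.63
eef_pos: [0.5437, 0.0512, 0.1158]
tcp_rot: [0.537, 0.844, -0.0, 0.0]
contact_force: [0.9, -0.7, 0.2]
opening: 0.999
t 5.6333 pos [0.5437 0.0512 0.1158] xyz [0.0003 0.0007 0.0943] dr [-0.0001  0.0001 -0.0012] q [-0.0919  0.131   1.9848 -0.0002  1.0258 -2.0993] F [ 0.8652 -0.7302  0.2104] op 0.9993125642847049
```

View pics/m3.png

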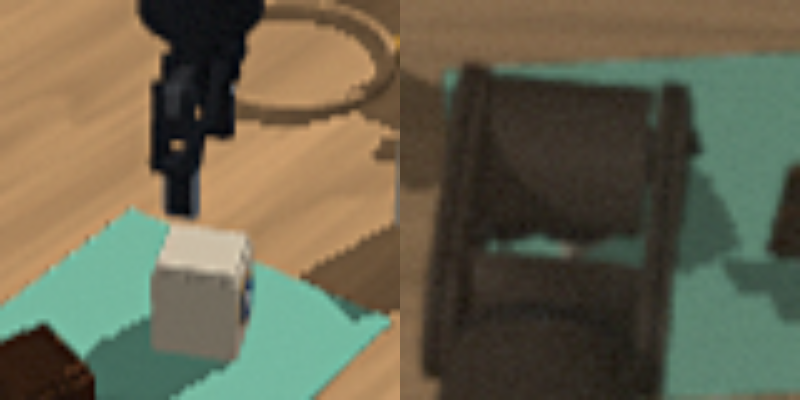

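The jaws are open over the box, which stands upright around scene (260,228). The near finger is on the −y side, so I'll descend.

```bash

python3 -m jog '[{"grip":0,"xyz":[0,0.001,0.02],"dr":[0,0,0]},{"grip":0,"xyz":[0,0.001,0.035],"dr":[0,0,0]},{"grip":0,"xyz":[0,0.001,0.05],"dr":[0,0,0]},{"grip":0,"xyz":[0,0.001,0.065],"dr":[0,0,0]},{"grip":0,"xyz":[0,0.001,0.08],"dr":[0,0,0]},{"grip":0,"xyz":[0,0.001,0.09],"dr":[0,0,0]},{"grip":0,"xyz":[0,0.001,0.094],"dr":[0,0,0]},{"grip":0,"xyz":[0,0.001,0.094],"dr":[0,0,0]}]'
python3 -m jog '[{"grip":0.3,"xyz":[0,0,0],"dr":[0,0,0]},{"grip":0.35,"xyz":[0,0,0],"dr":[0,0,0]},{"grip":0.4,"xyz":[0,0,0],"dr":[0,0,0]},{"grip":1,"xyz":[0,0,0],"dr":[0,0,0]},{"grip":1,"xyz":[0,0,0],"dr":[0,0,0]},{"grip":1,"xyz":[0,0,0],"dr":[0,0,0]},{"grip":1,"xyz":[0,0,0],"dr":[0,0,0]},{"grip":1,"xyz":[0,0,0],"dr":[0,0,0]}]' 60
python3 -c "
from go import *
cv2.imwrite('pics/scene4.png',ctrl.read_camera('scene')[:,:,::-1])
s=cv2.imread('pics/scene4.png')
cv2.imwrite('pics/m4.png',cv2.resize(s[170:250,220:300],(500,500)))
"
```

```text
time: 6.4
eef_pos: [0.5443, 0.0521, 0.0214]
tcp_rot: [0.537, 0.844, -0.0, -0.0]
contact_force: [0.0, 0.3, 0.0]
opening: 0.999
time: 7.07
eef_pos: [0.5457, 0.0519, 0.023]
tcp_rot: [0.537, 0.844, 0.001, 0.001]
contact_force: [-0.0, 0.7, 5.8]
opening: 0.579
```

View pics/m4.png

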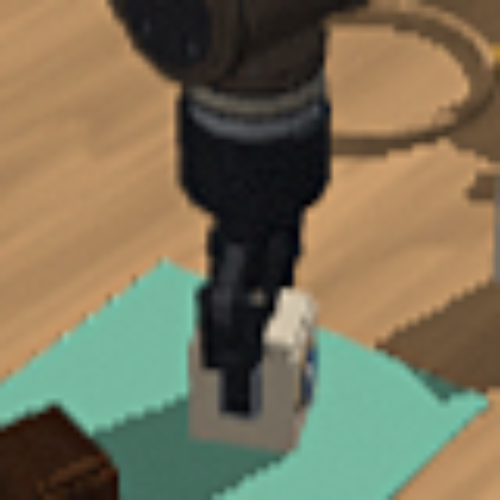

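Opening 0.579 is about 49 mm, which matches the 50 mm body. Lifting.

```bash

python3 -m jog '[{"grip":1,"xyz":[0,0,-0.01],"dr":[0,0,0]},{"grip":1,"xyz":[0,0,-0.03],"dr":[0,0,0]},{"grip":1,"xyz":[0,0,-0.06],"dr":[0,0,0]},{"grip":1,"xyz":[0,0,-0.09],"dr":[0,0,0]},{"grip":1,"xyz":[0,0,-0.12],"dr":[0,0,0]},{"grip":1,"xyz":[0,0,-0.15],"dr":[0,0,0]},{"grip":1,"xyz":[0,0,-0.15],"dr":[0,0,0]},{"grip":1,"xyz":[0,0,-0.15],"dr":[0,0,0]},{"grip":1,"xyz":[0,0,-0.15],"dr":[0,0,0]}]'
cat > tgt.py <<'E'
from go import *
from cam import Rh
L=np.array([.7214,.1568,.300]);R=Rh(.035)
def target(off=-.15,bx=.001,bz=.019):
    Rt=np.c_[R[:,1],R[:,0],-R[:,2]]
    return L+R@np.array([off-.03+bx,0,-.032+bz]),Rt
if __name__=="__main__":
    p,Rt=target();print("target",p,"tool z",Rt[:,2]);delta(p,Rt)
E
python3 tgt.py
python3 -c "
from go import *
cv2.imwrite('pics/scene5.png',ctrl.read_camera('scene')[:,:,::-1])"
```

```text
time: 7.87
eef_pos: [0.5431, 0.0521, 0.17]
tcp_rot: [0.537, 0.844, -0.001, -0.001]
contact_force: [-0.8, -0.4, -3.0]
opening: 0.577
target [0.5647 0.1513 0.2126] tool z [ 0.4221  0.0148 -0.9064]
t 7.8667 pos [0.5431 0.0521 0.17  ] xyz [ 0.0808  0.0615 -0.0427] dr [-0.4332 -0.0886  0.3956] q [-0.0904  0.0635  1.9485 -0.0001  1.1328 -2.0983] F [-0.7843 -0.4109 -2.9658] op 0.577021657985485
```

View pics/scene5.png

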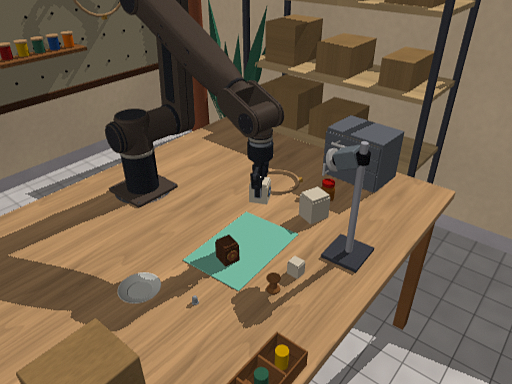

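The box is held at scene (261,190), the mat below is clear, and the walnut box is where it was. Moving to the presentation pose.

```bash

python3 -m jog '[{"grip":1,"xyz":[0.01,0.006,-0.02],"dr":[-0.05,-0.01,0.045]},{"grip":1,"xyz":[0.02,0.015,-0.04],"dr":[-0.1,-0.02,0.09]},{"grip":1,"xyz":[0.03,0.025,-0.043],"dr":[-0.16,-0.032,0.145]},{"grip":1,"xyz":[0.04,0.03,-0.043],"dr":[-0.22,-0.045,0.2]},{"grip":1,"xyz":[0.05,0.04,-0.043],"dr":[-0.28,-0.057,0.255]},{"grip":1,"xyz":[0.06,0.05,-0.043],"dr":[-0.34,-0.07,0.31]},{"grip":1,"xyz":[0.07,0.055,-0.043],"dr":[-0.4,-0.08,0.365]},{"grip":1,"xyz":[0.081,0.0615,-0.043],"dr":[-0.433,-0.089,0.396]},{"grip":1,"xyz":[0.081,0.0615,-0.043],"dr":[-0.433,-0.089,0.396]},{"grip":1,"xyz":[0.081,0.0615,-0.043],"dr":[-0.433,-0.089,0.396]},{"grip":1,"xyz":[0.081,0.0615,-0.043],"dr":[-0.433,-0.089,0.396]},{"grip":1,"xyz":[0.081,0.0615,-0.043],"dr":[-0.433,-0.089,0.396]}]'
python3 tgt.py
python3 -c "
from go import *
for n in('scene','top'):
    cv2.imwrite('pics/%s6.png'%n,ctrl.read_camera(n)[:,:,::-1])
s=cv2.imread('pics/scene6.png');t=cv2.imread('pics/top6.png')
cv2.imwrite('pics/m6.png',np.hstack([cv2.resize(s[110:210,260:360],(400,400)),cv2.resize(t[100:200,180:280],(400,400))]))
"
```

```text
time: 8.92
eef_pos: [0.5659, 0.1507, 0.2139]
tcp_rot: [0.678, 0.702, 0.156, 0.151]
contact_force: [0.6, -0.6, -2.5]
opening: 0.578
target [0.5647 0.1513 0.2126] tool z [ 0.4221  0.0148 -0.9064]
t 8.9167 pos [0.5659 0.1507 0.2139] xyz [ 0.0006 -0.0016  0.0007] dr [ 0.0012  0.0013 -0.0004] q [ 0.0994 -0.1061  2.0752 -0.0425  0.7365 -1.4805] F [ 0.6356 -0.5847 -2.525 ] op 0.5782695063144955
```

View pics/m6.png

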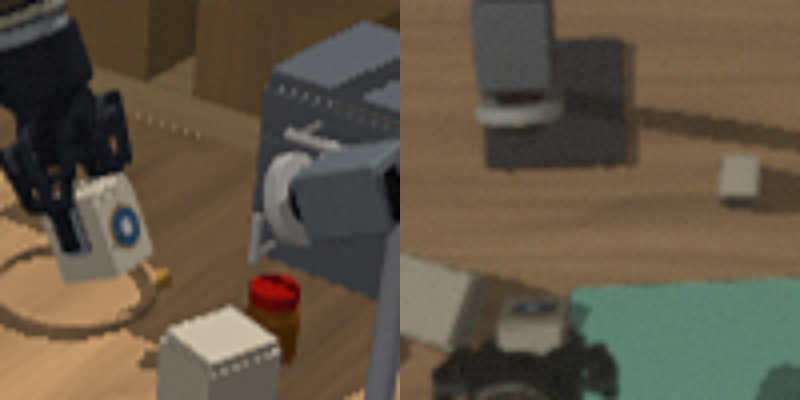

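```bash
python3 - <<'E'
from tgt import *
s=cv2.imread('pics/scene6.png').astype(int);t=cv2.imread('pics/top6.png').astype(int)
def blue(im,x0,x1,y0,y1,d):
    r=im[y0:y1,x0:x1];m=(r[...,0]-r[...,2]>d);q=np.argwhere(m)[:,::-1]+[x0,y0];
    h=cv2.convexHull(q.astype(np.int32));M=cv2.moments(h);print(m.sum(),q.min(0),q.max(0));return (q.min(0)+q.max(0))/2
bs=blue(s,283,300,155,177,15);bt=blue(t,204,223,170,184,3);print(bs,bt)
X=tri(bs,bt)
print("head frame",R.T@(X-L))
E
python3 -c "
import cv2,numpy as np
s=cv2.imread('pics/scene6.png');t=cv2.imread('pics/top6.png')
cv2.imwrite('pics/m7.png',np.hstack([cv2.resize(s[148:186,268:306],(400,400),interpolation=0),cv2.resize(t[165:203,195:233],(400,400),interpolation=0)]))"
```

```text
38 [288 162] [294 170]
8 [209 176] [217 177]
[291. 166.] [213.  176.5]
[0.5874 0.1504 0.2395] res [[-0.0684  0.0093]] [[-0.0488 -0.0611]]
head frame [-0.1472 -0.0017  0.0018]
```

View pics/m7.png

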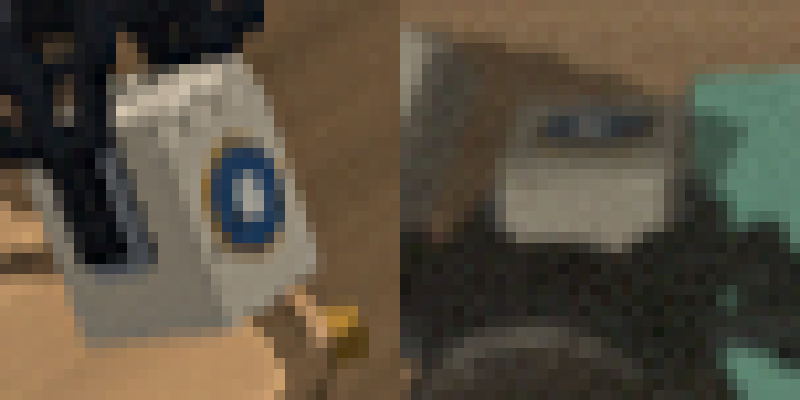

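The triangulated medallion is at (−0.147, −0.002, +0.002) in the head frame, and the lid sits flush. I'll let it settle, check, and hand in.

```bash
python3 -m jog '[{"grip":1,"xyz":[0,0,0],"dr":[0,0,0]},{"grip":1,"xyz":[0,0,0],"dr":[0,0,0]},{"grip":1,"xyz":[0,0,0],"dr":[0,0,0]},{"grip":1,"xyz":[0,0,0],"dr":[0,0,0]}]'
python3 -c "
from tgt import *
p,Rt=target();delta(p,Rt);print(ctrl.get_state()['dq'])
a=cv2.imread('pics/top0.png').astype(int);b=cv2.imread('pics/top6.png').astype(int)
for n,(x0,x1,y0,y1) in dict(walnut=(277,300,187,210),thimble=(333,344,181,190),saucer=(340,378,207,245),bobbin=(284,298,140,154),jar=(143,160,174,190)).items():
    print(n,np.abs(a[y0:y1,x0:x1]-b[y0:y1,x0:x1]).mean())
ctrl.sign_off()"
```

```text
time: 9.35
eef_pos: [0.566, 0.1512, 0.2148]
tcp_rot: [0.678, 0.702, 0.156, 0.152]
contact_force: [-0.4, -0.6, -2.1]
opening: 0.58
t 9.35 pos [0.566  0.1512 0.2148] xyz [ 0.0001 -0.0021  0.0014] dr [ 0.0032  0.0009 -0.0004] q [ 0.1003 -0.1073  2.0751 -0.0426  0.736  -1.4797] F [-0.3631 -0.6495 -2.0639] op 0.5798958672275676
[ 0.0024 -0.0004  0.0013 -0.0025  0.0008 -0.0005]
walnut 11.012602394454946
thimble 6.717171717171717
saucer 17.481532779316712
bobbin 5.52891156462585
jar 4.954656862745098
the job is handed in; nothing more can be done
```

The cream box's lid is pressed home, and I handed the job in at about 9.4 s with the box held still in front of the inspection camera. No verdict was reported.

- **Lid:** I pressed it until it stopped hard, with the fingertips at z = 0.0722 m and about 21 N. The picture fit afterwards gave mostly 0.3–0.9 mm proud (one poorer fit 1.7 mm), and the dark gap under the lid had gone. It still looked flush in the last picture.
- **Grip and lift:** I gripped the body by its plain sides at 60 N. The jaws read about 49 mm on the 50 mm body.
- **Medallion:** In the last pictures it was at (−147, −2, +2) mm in the lens frame, against a target of (−150, 0, 0).
- **Aim and stillness:** The tool was within about 2.5 mm and 0.004 rad of the target pose. Joint speeds were below 0.003 rad/s. The lens's left-right aim was estimated from the pictures and is good to only about 0.04 rad.
- **Other objects:** My picture comparison did not settle whether they stayed put. The saucer (17) and walnut box (11) changed more than the rest (5–7). I put that down to the arm's shadow, but did not check it. The hoop was not in the comparison. No contact with any of them showed in the forces, and the walnut box looked unmoved in the picture after the lift.

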